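Tip a pile of salvaged tiles into its snug box

ROBOT

A 6-joint arm with a two-finger parallel gripper is mounted at the origin on the work surface. World frame = base frame: x ahead of the robot, y to its left, z up, the work surface at z = 0. Lengths are in mm, angles in rad, forces in N, time in s.
With the tool pointing down it reaches from about 275 to 825 mm from the base axis. Payload 4.9 kg.
Tool frame: the origin (TCP) lies midway between the tips of the shut fingers; the grasp point (between the pads) lies 19 mm behind it (grasp_offset is the distance from the TCP to the grasp point, in mm); z points along the fingers, y is the line along which they close (so a half turn about z gives the same grasp; the last joint's range is limited). The gripper opens to 85 mm and grips with 20 to 120 N. Pads are 22 mm wide; open, the fingers measure 114 mm over their backs; the gripper's body (76 mm by 85 mm) begins 54 mm behind the grasp point. The pads swing forward as they close: fully open they stand 13 mm farther back than shut.
Start: joints at [0.971, 0.326, -0.193, 1.052, 0, 1.437], TCP at [247.023, 491.425, 231.281] pointing down, gripper open.
Joint ranges: [-2.65, 2.65], [-0.97, 1.79], [-1.3, 1.35], [-1.93, 2.1], [-1.47, 1.37], [-3.14, 3.14]. Speed limits (rad/s): [2.57, 2.57, 3.14, 3.14, 3.14, 3.14].

INTERFACE

Orientations are given as a 3x3 rotation matrix whose columns are the frame's x, y, z axes.
In Python, from bench import read_state, get_image, camera_params, job_done, search_frame, pinpoint, grasp_offset gives the robot as it stands.
- The arm moves only by the tool send_rows, never from a script. Its argument "series" is a list of rows, each an object with "travel": the shift along the tool's x, y, z in cm, a list of three; "delta_rot": the turn, a rotation vector about the tool's x, y, z in rad, a list of three; "claw": the finger opening in cm, from 0 to 8.54. A call has 1 to 5 rows; each row shifts and turns the commanded pose from where the row before left it, along the tool's axes as they then stand; what a row does not reach is not made up. A row lasts 1/10 s, in which the tool goes at most 50 mm and 8.59 degrees, less where a joint would pass 70% of its speed; a pose out of reach is approached as far as the arm can. A call is refused whole if a number of a shift passes 5 or a number of a turn 0.15, either way. A call with a gripper value outside its range is refused whole. The fingers move at their own pace and stop on an object; "force" is the grip in N (left out, the last holds). Time passes only in rows, so rows that do not move let the fingers close. It gives the time, the measured TCP pose, the force, the opening and the grip force at its end, in the units of the state.
- read_state(): the state, without advancing time (a new reading comes with each control period).
- get_image(name): name is "scene" or "side" or "wrist"; returns the picture (384x512x3 uint8, red, green, blue); there is no depth.
- camera_params(name): a dict with "fx", "fy", "cx", "cy" (pixels), "R" (3x3) and "t" (3): a world point X has camera coordinates R X + t. Camera axes: x right, y down, z forward; pixel columns grow to the right and rows downward; lengths in mm; the calibration is good to about 2 mm. A picture is of the moment at which its call begins: read the wrist's pose just before it. camera_params takes no time and is no camera call; for the wrist camera it gives the pose at the moment of the call.
- job_done(): hands the job in; it is judged then, once.
Trained networks look in the newest picture that a camera, given by its name, has taken for a name from the list of things; names that differ only in an ending like _2 or _b are one class to them, and where a whole thing is asked for, a point or a joint stands for the part that bears it (a point fixed in the world has none). Each returns a list of dicts, best first, with "p" (0 to 1); they miss things now and then, are a little off and sometimes report something else, mostly with a low value. They report only what shows in the picture. A call takes as long as a camera call. They do not tell look-alikes from the thing itself.
- search_frame(camera, name): "point" ([x, y, z] in mm, in world coordinates, good to about 4 mm: the middle of the surface that is visible of it).
- pinpoint(camera, name): "point" ([x, y, z] in mm, in world coordinates, good to about 4 mm: a listed point, or the origin of a listed thing).
The state is a dict: "time_s": time; "q": joint angles; "joint_vel": joint speeds; "joint_efforts": joint torques, N m; "tool_pos": TCP position; "orientation": TCP orientation; "contact_force": force on the tool from outside, world axes, zero at the start; "ft_torque": the same for the moment, N m; "width": finger opening in mm; "gripper_force": force on a finger pad.
Only numpy, scipy, OpenCV 4.12 (cv2) and the standard library are available. Lean on these libraries where they do the work, as an engineer would, in place of code of your own. Each camera call takes 0.05 s, during which the arm holds its last target. There are 200 camera calls.

TASK

Pick up the three clay tiles standing in the open-ended wooden rack as one pile and put them away standing in the snug grey four-walled box. Tip the pile in: put one low bottom corner in first, tilted clearly along its length, down beside one of the box's short end walls, then level it and lower it until all three tiles stand on the box's floor before letting go. Leave the saucer, the crushed bottles and the scraper where they are.

Things in the scene. Friction and masses are not known exactly. Their poses are not given: they have to be found in the camera images.
- tile_a: plain fired-clay tile of 100 x 9 x 100 mm, 140 to 220 g, standing on edge; origin at the centre of its underside (bottom edge), x along its 100 mm length, y through its 9 mm thickness, z up its 100 mm height; the outer tile on the rack's -y side at the start
- tile_b: plain fired-clay tile of 100 x 9 x 100 mm, 140 to 220 g, standing on edge; origin at the centre of its underside (bottom edge), x along its 100 mm length, y through its 9 mm thickness, z up its 100 mm height; the middle tile of the pile
- tile_c: plain fired-clay tile of 100 x 9 x 100 mm, 140 to 220 g, standing on edge; origin at the centre of its underside (bottom edge), x along its 100 mm length, y through its 9 mm thickness, z up its 100 mm height; the outer tile on the rack's +y side at the start; the three stand face to face, in all 27 to 28 mm thick, so a gripper can close on the whole pile along y
- corner_p (a point): bottom corner of the middle tile at its +x end, 50 mm from the tile's origin, at mid-thickness
- corner_m (a point): bottom corner of the middle tile at its -x end, 50 mm from the tile's origin, at mid-thickness
- rack: wooden rack fixed to the table: base board 130 x 62 x 12 mm with two upright cheeks 110 mm long along its x, inner gap 33 mm, tops 46 mm above the table; open at both ends. Origin at the centre of its underside on the table, x along the groove. The tiles stand on its base 12 mm above the table, centred, so they stick out 66 mm above the cheeks. Lift them straight up. Rack and box stand on either side of the robot's centre line, and which is on which side varies
- tilebox: grey plastic box fixed to the table, closed by walls on all four sides, open on top: inside 108 mm (x) by 34 mm (y), walls 6 mm thick, rim 53 mm above the table, inner floor 8 mm above the table. Origin at the centre of its underside on the table, x along its length, z up. The short end walls are at its +x and -x ends. The tiles go in with their length along the box's x (either way round) and then stick out 55 mm above the rim
- saucer: white porcelain saucer 116 mm across, 20 mm high, bystander; origin under its centre
- bottle_a: crushed (flattened) green drink bottle lying flat, about 180 mm long, 62 mm wide, 30 mm high, bystander; origin under its middle, x towards the neck
- bottle_b: crushed (flattened) green drink bottle lying flat, about 180 mm long, 62 mm wide, 30 mm high, bystander; origin under its middle, x towards the neck
- bottle_c: crushed (flattened) green drink bottle lying flat, about 180 mm long, 62 mm wide, 30 mm high, bystander; origin under its middle, x towards the neck
- scraper: steel scraper with wooden handle, 200 mm long, lying flat, bystander; x along it towards the blade
Not all that is in view belongs to the job. What is shaped like the tile_a but turquoise is not meant.

How it is judged:
By the outcome, as a careful person would: the job done as asked, in the order asked, and still so for the second after the job is handed in, with the robot touching nothing.
It also fails if it takes over 46 s, if anything falls off the work surface, if the arm or the gripper's body presses on something with over 40 N, if the wrist force passes 120 N, or if a joint passes its speed limit or range.

## Working session

There is one attempt and no reset: what is moved stays moved. The work goes in short steps, Python scripts to look and compute and a tool call to move; the robot and the scene stay as the last step left them, time stands still between calls to the robot, and variables do not carry over. Pictures are saved under pics/ and viewed, at most 10 in all, crops included, and the job is handed in when it is done.

Besides the shell and the picture viewer there is one more tool, called as name([rows], argument=value, ...), one row to a line, values as JSON. send_rows: Moves the arm, as the interface text tells. Its arguments: {"type":"object","properties":{"series":{"type":"array","items":{"type":"object","properties":{"travel":{"type":"array","items":{"type":"number"}},"delta_rot":{"type":"array","items":{"type":"number"}},"claw":{"type":"number"}}}},"force":{"type":"number"}},"required":["series"]}

```bash
mkdir -p pics; ls
python3 - <<'E'
from bench import *
import cv2,numpy as np
for n in ("scene","side"):
    cv2.imwrite(f"pics/{n}0.png",get_image(n)[:,:,::-1])
a=cv2.imread("pics/scene0.png");b=cv2.imread("pics/side0.png")
cv2.imwrite("pics/both.png",cv2.resize(np.vstack([a,b]),None,fx=.78,fy=.78))
for c in("scene","side"):
  for n in("tilebox","rack","tile_b","corner_p","corner_m"):
    print(c,n,[(round(d["p"],2),np.round(d["point"]).tolist()) for d in pinpoint(c,n)])
s=read_state();print(s["time_s"],s["orientation"],s["width"],s["contact_force"],grasp_offset)
E
```

```text
pics
scene tilebox [(0.56, [559.0, -166.0, -3.0])]
scene rack [(0.64, [584.0, 169.0, 2.0])]
scene tile_b [(0.95, [425.0, 139.0, 1.0]), (0.82, [586.0, 158.0, 13.0]), (0.78, [497.0, 318.0, -4.0]), (0.72, [732.0, 116.0, -1.0]), (0.62, [584.0, 173.0, 11.0]), (0.5, [579.0, 179.0, 11.0])]
scene corner_p [(0.67, [626.0, 191.0, 14.0])]
scene corner_m [(0.67, [626.0, 191.0, 14.0])]
side tilebox [(0.69, [555.0, -164.0, -0.0])]
side rack [(0.81, [582.0, 172.0, -3.0]), (0.52, [760.0, 230.0, 1.0])]
side tile_b [(0.75, [495.0, 323.0, -0.0]), (0.71, [424.0, 136.0, -1.0]), (0.71, [731.0, 113.0, 7.0]), (0.69, [588.0, 160.0, 10.0])]
side corner_p [(0.45, [535.0, 150.0, 8.0])]
side corner_m [(0.45, [535.0, 150.0, 8.0])]
0.6 [[-8.93445019e-01  4.49172569e-01  2.94634439e-05]
 [ 4.49172570e-01  8.93445019e-01  1.75864918e-05]
 [-1.84245975e-05  2.89467344e-05 -9.99999999e-01]] 85.33662042005115 [ 0.19896896 -0.10549119 -0.04562398] 18.700000000000003
```

View pics/scene0.png

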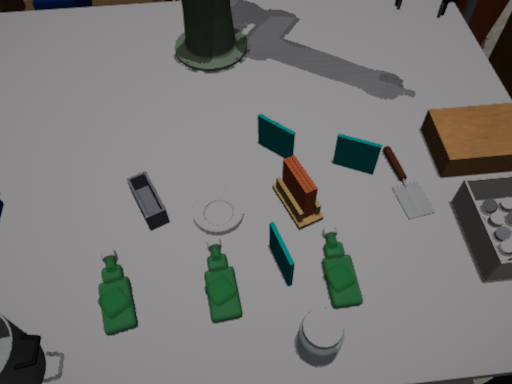

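View pics/side0.png

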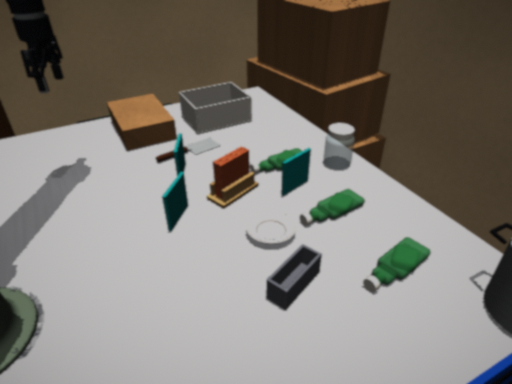

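Scene: the rack with red tiles is near (300,190) and the grey box near (148,200). The turquoise decoys are at (275,137), (356,153) and (281,253). Side: rack at (232,180), box at (295,275). I'll crop closer for edges.

Run:
```python
from bench import *
import cv2,numpy as np
a=cv2.imread("pics/scene0.png")
c=lambda im,x,y,w,h,f:cv2.resize(im[y:y+h,x:x+w],None,fx=f,fy=f,interpolation=cv2.INTER_CUBIC)
s=cv2.imread("pics/side0.png")
cv2.imwrite("pics/crop0.png",np.vstack([np.hstack([c(a,265,145,66,50+25,6),c(a,115,160,66,75,6)])]))
p=camera_params("wrist");st=read_state();R=np.array(st["orientation"])
cc=-p["R"].T@p["t"];print("wrist cam in tool",R.T@(cc-st["tool_pos"]),"axes",(p["R"]@R).round(3),p["fx"],p["cx"],p["cy"])
```

```text
wrist cam in tool [  74.07402655   -0.49531476 -143.15608417] axes [[ 0.002  1.    -0.   ]
 [-0.958  0.001 -0.287]
 [-0.287  0.001  0.958]] 338.71862212394194 259.1947307047534 187.15413979248885
```

View pics/crop0.png

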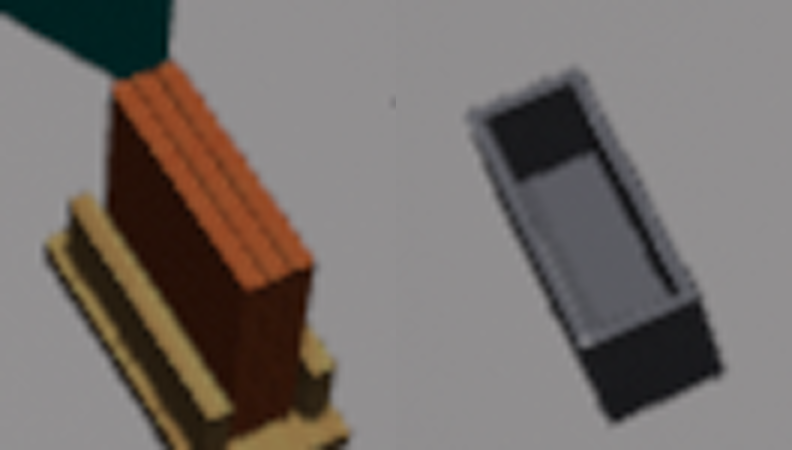

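The crop shows the tile-top quad at roughly (112,85),(172,62),(313,265),(247,290). The box rim quad is at (468,115),(577,68),(700,295),(583,345).

```bash
cat > h.py <<'E'
from bench import *
import numpy as np,cv2
def ray(p,uv,z):
    uv=np.atleast_2d(uv);d=np.c_[(uv[:,0]-p["cx"])/p["fx"],(uv[:,1]-p["cy"])/p["fy"],np.ones(len(uv))]@p["R"]
    c=-p["R"].T@p["t"];return c+d*((z-c[2])/d[:,2])[:,None]
def quad(P):
    P=P[:,:2];print("centre",P.mean(0).round(1),"sides",np.linalg.norm(P-np.roll(P,-1,0),axis=1).round(1))
    for a,b in((0,3),(1,2)):
        v=P[b]-P[a];print(" long yaw",np.arctan2(v[1],v[0]).round(3))
E
python3 - <<'E'
from h import *
p=camera_params("scene")
f=lambda a,x,y:(np.array(a)+.5)/6-.5+[x,y]
quad(ray(p,f([(112,85),(172,62),(313,265),(247,290)],265,145),112))
quad(ray(p,f([(72,115),(181,68),(304,295),(187,345)],115,160),53))
E
```

```text
centre [583.  170.5] sides [ 24.3 100.5  25.3  99.7]
 long yaw 0.343
 long yaw 0.353
centre [ 555.6 -163.3] sides [ 43.6 118.4  44.2 116.8]
 long yaw 0.408
 long yaw 0.412
```

Rack (584,170.5) has yaw 0.348 and box (556,-163.5) has yaw 0.41. Sizes match the specs. Next I move above the rack.

send_rows([
  {"travel": [-3,-0.9,0],"claw": 8.5},
  {"travel": [-3,-0.9,0]},
  {"travel": [-3,-0.9,0]},
  {"travel": [-3,-0.9,0]},
  {"travel": [-3,-0.9,0]},
], force=70)

```text
invalid input
```

send_rows([
  {"travel": [-3,-0.9,0]},
  {"travel": [-3,-0.9,0]},
  {"travel": [-3,-0.9,0]},
  {"travel": [-3,-0.9,0]},
  {"travel": [-3,-0.9,0]},
])

```text
invalid input
```

send_rows([
  {"travel": [-3,-0.9,0]},
  {"travel": [-3,-0.9,0]},
  {"travel": [-3,-0.9,0]},
  {"travel": [-3,-0.9,0]},
  {"travel": [-2.5,-0.9,0]},
])

```text
invalid input
```

send_rows([
  {"delta_rot": [0,0,-0.14]},
  {"delta_rot": [0,0,-0.14]},
  {"delta_rot": [0,0,-0.14]},
  {"delta_rot": [0,0,-0.14]},
  {"delta_rot": [0,0,-0.14]},
])

```text
invalid input
```

send_rows([
  {"delta_rot": [0,0,-0.114]},
  {},
  {},
])

```text
invalid input
```

```bash
cat >> h.py <<'E'
def delta(x,y,yaw,z):
    "tool-axis shift (cm) and z turn to a level pose; yaw = long axis of the piles"
    s=read_state();R=np.array(s["orientation"]);d=R.T@(np.array([x,y,z])-s["tool_pos"])/10
    cur=np.arctan2(-R[1,0],-R[0,0])
    print("t",round(s["time_s"],2),"pos",np.round(s["tool_pos"],1),"yaw",cur.round(3),"toolz",R[:,2].round(3),"-> travel cm",d.round(2),"rot z",(-(yaw-cur)).round(3),"w",round(s["width"],1),"F",np.round(s["contact_force"],1))
E
python3 - <<'E'
from h import *
delta(584,170.5,.348,64)
p=camera_params("wrist");np.savez("w1.npz",**p)
cv2.imwrite("pics/w1.png",cv2.resize(get_image("wrist")[:,:,::-1],None,fx=1.5,fy=1.5))
E
```

```text
t 0.6 pos [247.  491.4 231.3] yaw -0.466 toolz [ 0.  0. -1.] -> travel cm [-44.52 -13.54  16.73] rot z -0.814 w 85.3 F [ 0.2 -0.1 -0. ]
```

View pics/w1.png

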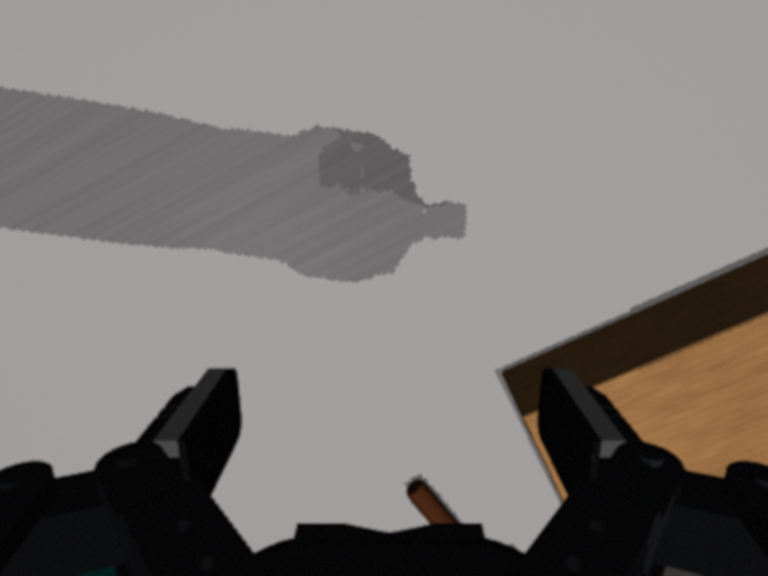

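The moves were refused, so the picture shows only bare table and the wooden block at right. I'll resend with all row fields filled in.

send_rows([
  {"travel": [-3,-0.9,0],"delta_rot": [0,0,0],"claw": 8.5},
  {"travel": [-3,-0.9,0],"delta_rot": [0,0,0],"claw": 8.5},
  {"travel": [-3,-0.9,0],"delta_rot": [0,0,0],"claw": 8.5},
  {"travel": [-3,-0.9,0],"delta_rot": [0,0,0],"claw": 8.5},
  {"travel": [-3,-0.9,0],"delta_rot": [0,0,0],"claw": 8.5},
], force=70)

```text
time_s: 1.15
tool_pos: [361.6, 383.0, 231.4]
orientation: [[-0.894, 0.449, 0.0], [0.449, 0.894, 0.0], [-0.0, 0.0, -1.0]]
contact_force: [-0.5, 0.3, 0.6]
width: 85.1
gripper_force: 0.0
```

send_rows([
  {"travel": [-3,-0.9,0],"delta_rot": [0,0,0],"claw": 8.5},
  {"travel": [-3,-0.9,0],"delta_rot": [0,0,0],"claw": 8.5},
  {"travel": [-3,-0.9,0],"delta_rot": [0,0,0],"claw": 8.5},
  {"travel": [-3,-0.9,0],"delta_rot": [0,0,0],"claw": 8.5},
  {"travel": [-3,-0.9,0],"delta_rot": [0,0,0],"claw": 8.5},
], force=70)

```text
time_s: 1.65
tool_pos: [475.5, 275.3, 231.4]
orientation: [[-0.893, 0.449, 0.0], [0.449, 0.893, 0.0], [-0.0, 0.0, -1.0]]
contact_force: [1.1, 0.6, 0.9]
width: 84.8
gripper_force: 0.0
```

send_rows([
  {"travel": [-3,-0.9,0],"delta_rot": [0,0,0],"claw": 8.5},
  {"travel": [-3,-0.9,0],"delta_rot": [0,0,0],"claw": 8.5},
  {"travel": [-3,-0.9,0],"delta_rot": [0,0,0],"claw": 8.5},
  {"travel": [-3,-0.9,0],"delta_rot": [0,0,0],"claw": 8.5},
  {"travel": [-2.5,-0.9,0],"delta_rot": [0,0,0],"claw": 8.5},
], force=70)

```text
time_s: 2.15
tool_pos: [585.2, 169.7, 231.2]
orientation: [[-0.893, 0.45, 0.0], [0.45, 0.893, -0.0], [-0.0, 0.0, -1.0]]
contact_force: [-0.8, -0.0, -0.9]
width: 85.0
gripper_force: 0.0
```

send_rows([
  {"travel": [0,0,0],"delta_rot": [0,0,-0.14],"claw": 8.5},
  {"travel": [0,0,0],"delta_rot": [0,0,-0.14],"claw": 8.5},
  {"travel": [0,0,0],"delta_rot": [0,0,-0.14],"claw": 8.5},
  {"travel": [0,0,0],"delta_rot": [0,0,-0.14],"claw": 8.5},
  {"travel": [0,0,0],"delta_rot": [0,0,-0.14],"claw": 8.5},
], force=70)

```text
time_s: 2.65
tool_pos: [584.0, 170.9, 231.2]
orientation: [[-0.971, -0.238, -0.0], [-0.238, 0.971, -0.0], [0.0, 0.0, -1.0]]
contact_force: [-0.1, -0.2, -0.5]
width: 85.2
gripper_force: 0.0
```

send_rows([
  {"travel": [0,0,0],"delta_rot": [0,0,-0.114],"claw": 8.5},
  {"travel": [0,0,0],"delta_rot": [0,0,0],"claw": 8.5},
], force=70)

```text
time_s: 2.85
tool_pos: [584.0, 170.9, 231.2]
orientation: [[-0.94, -0.341, -0.0], [-0.341, 0.94, -0.0], [0.0, 0.0, -1.0]]
contact_force: [-0.1, -0.5, -0.5]
width: 84.9
gripper_force: 0.0
```

Run:
```python
from h import *
delta(584,170.5,.348,64)
p=camera_params("wrist");np.savez("w1.npz",**p)
cv2.imwrite("pics/w2.png",cv2.resize(get_image("wrist")[:,:,::-1],None,fx=1.5,fy=1.5))
```

```text
t 2.85 pos [584.  170.9 231.2] yaw 0.348 toolz [-0. -0. -1.] -> travel cm [ 1.000e-02 -4.000e-02  1.672e+01] rot z -0.0 w 84.9 F [-0.1 -0.5 -0.5]
```

View pics/w2.png

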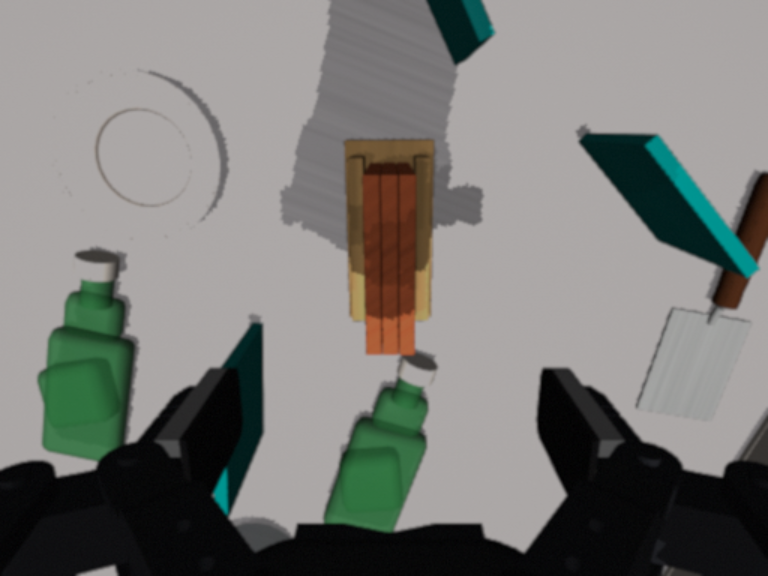

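The wrist view shows the pile top as a quad about (363..413,~175) to (366..415,355), between the cheeks and parallel to the image columns. I'll check its centre.

Run:
```python
from h import *
p=dict(np.load("w1.npz"))
im=cv2.imread("pics/w2.png")
print(im[155:220:4,390].tolist()); print(im[330:362:4,380].tolist())
quad(ray(p,np.array([(363,183),(413,183),(415,355),(366,355)])/1.5,112))
quad(ray(p,np.array([(363,166),(413,166),(415,355),(366,355)])/1.5,112))
```

```text
[[50, 82, 107], [42, 70, 91], [19, 34, 58], [11, 21, 47], [12, 22, 47], [24, 42, 88], [29, 51, 108], [30, 52, 109], [28, 50, 105], [29, 50, 104], [30, 51, 105], [28, 50, 106], [30, 52, 108], [29, 51, 106], [28, 50, 103], [28, 49, 101], [28, 49, 102]]
[[45, 76, 144], [46, 79, 149], [47, 80, 148], [45, 78, 148], [52, 84, 154], [53, 86, 160], [115, 127, 166], [167, 168, 172]]
centre [584.1 171.8] sides [25.5 95.8 27.6 95.7]
 long yaw 0.353
 long yaw 0.375
centre [580.1 170.4] sides [ 25.3 104.3  27.6 104.2]
 long yaw 0.351
 long yaw 0.374
```

send_rows([
  {"travel": [0.15,0,4],"delta_rot": [0,0,-0.006],"claw": 8.5},
  {"travel": [0,0,4],"delta_rot": [0,0,0],"claw": 8.5},
  {"travel": [0,0,4],"delta_rot": [0,0,0],"claw": 8.5},
  {"travel": [0,0,3],"delta_rot": [0,0,0],"claw": 8.5},
  {"travel": [0,0,1.7],"delta_rot": [0,0,0],"claw": 8.5},
], force=70)

```text
time_s: 3.4
tool_pos: [580.7, 170.1, 61.3]
orientation: [[-0.939, -0.344, -0.004], [-0.344, 0.939, -0.001], [0.004, 0.001, -1.0]]
contact_force: [0.2, 0.3, -0.2]
width: 84.8
gripper_force: 0.0
```

send_rows([
  {"travel": [0,0,0],"delta_rot": [0,0,0],"claw": 6},
  {"travel": [0,0,0],"delta_rot": [0,0,0],"claw": 4},
  {"travel": [0,0,0],"delta_rot": [0,0,0],"claw": 3.2},
  {"travel": [0,0,0],"delta_rot": [0,0,0],"claw": 2},
  {"travel": [0,0,0],"delta_rot": [0,0,0],"claw": 2},
], force=70)

```text
time_s: 3.9
tool_pos: [584.0, 170.9, 66.0]
orientation: [[-0.938, -0.347, 0.003], [-0.347, 0.938, 0.001], [-0.003, -0.0, -1.0]]
contact_force: [0.5, 0.3, 4.2]
width: 26.3
gripper_force: 70.1
```

send_rows([
  {"travel": [0,0,0],"delta_rot": [0,0,0],"claw": 2},
  {"travel": [0,0,0],"delta_rot": [0,0,0],"claw": 2},
  {"travel": [0,0,0],"delta_rot": [0,0,0],"claw": 2},
], force=70)

```text
time_s: 4.2
tool_pos: [583.9, 170.9, 66.0]
orientation: [[-0.938, -0.347, 0.003], [-0.347, 0.938, 0.001], [-0.003, -0.0, -1.0]]
contact_force: [-0.3, 1.1, 5.5]
width: 26.4
gripper_force: 70.2
```

Gripped at 26.4 mm opening and 70 N. Lifting straight up.

send_rows([
  {"travel": [0,0,-0.5],"delta_rot": [0,0,0],"claw": 2},
  {"travel": [0,0,-1],"delta_rot": [0,0,0],"claw": 2},
  {"travel": [0,0,-1],"delta_rot": [0,0,0],"claw": 2},
  {"travel": [0,0,-1.5],"delta_rot": [0,0,0],"claw": 2},
  {"travel": [0,0,-1.5],"delta_rot": [0,0,0],"claw": 2},
], force=70)

```text
time_s: 4.7
tool_pos: [582.2, 170.3, 120.0]
orientation: [[-0.938, -0.347, -0.001], [-0.347, 0.938, -0.0], [0.001, 0.0, -1.0]]
contact_force: [0.2, 0.5, -6.2]
width: 25.9
gripper_force: 69.1
```

send_rows([
  {"travel": [0,0,-1.5],"delta_rot": [0,0,0],"claw": 2},
  {"travel": [0,0,-1.5],"delta_rot": [0,0,0],"claw": 2},
  {"travel": [0,0,-1.5],"delta_rot": [0,0,0],"claw": 2},
  {"travel": [0,0,-1.5],"delta_rot": [0,0,0],"claw": 2},
  {"travel": [0,0,0],"delta_rot": [0,0,0],"claw": 2},
], force=70)

```text
time_s: 5.2
tool_pos: [584.0, 170.6, 182.0]
orientation: [[-0.938, -0.347, 0.004], [-0.347, 0.938, 0.001], [-0.004, -0.001, -1.0]]
contact_force: [0.7, -0.3, -4.2]
width: 26.2
gripper_force: 69.1
```

Run:
```python
from h import *
delta(556,-163.5,.41,190)
cv2.imwrite("pics/s1.png",np.vstack([cv2.resize(get_image(n)[:,:,::-1][80:300],None,fx=1.3,fy=1.3) for n in("scene","side")]))
```

```text
t 5.2 pos [584.  170.6 182. ] yaw 0.354 toolz [ 0.004  0.001 -1.   ] -> travel cm [ 14.21 -30.37  -0.83] rot z -0.056 w 26.2 F [ 0.7 -0.3 -4.2]
```

View pics/s1.png

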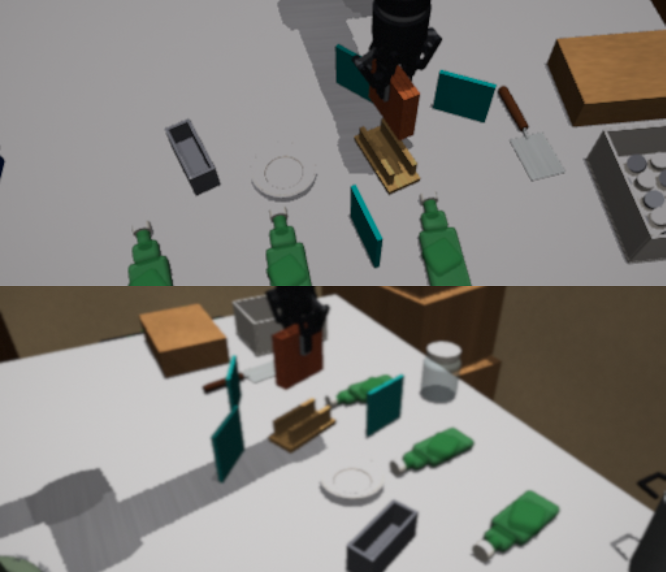

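All three tiles are lifted and the rack at (385,155) is empty. I'll move near the box, 8 cm short, to measure its rim with the wrist camera.

send_rows([
  {"travel": [0.5,-2,-0.2],"delta_rot": [0,0,-0.01],"claw": 2},
  {"travel": [0.7,-3.5,-0.2],"delta_rot": [0,0,-0.01],"claw": 2},
  {"travel": [0.7,-3.5,-0.2],"delta_rot": [0,0,-0.01],"claw": 2},
  {"travel": [0.7,-3.5,-0.2],"delta_rot": [0,0,-0.01],"claw": 2},
  {"travel": [0.7,-3.5,0],"delta_rot": [0,0,-0.01],"claw": 2},
], force=70)

```text
time_s: 5.8
tool_pos: [610.0, 8.3, 186.3]
orientation: [[-0.919, -0.394, -0.002], [-0.394, 0.919, 0.0], [0.002, 0.001, -1.0]]
contact_force: [1.7, 0.3, -4.4]
width: 26.2
gripper_force: 69.7
```

send_rows([
  {"travel": [0.7,-3.5,0],"delta_rot": [0,0,-0.006],"claw": 2},
  {"travel": [0.7,-3.5,0],"delta_rot": [0,0,0],"claw": 2},
  {"travel": [0.7,-3.5,0],"delta_rot": [0,0,0],"claw": 2},
  {"travel": [0.7,-3,0],"delta_rot": [0,0,0],"claw": 2},
  {"travel": [0,-1,0],"delta_rot": [0,0,0],"claw": 2},
], force=70)

```text
time_s: 6.3
tool_pos: [642.0, -138.2, 185.7]
orientation: [[-0.919, -0.395, -0.002], [-0.395, 0.919, -0.001], [0.002, -0.0, -1.0]]
contact_force: [0.4, -0.4, -4.7]
width: 26.2
gripper_force: 69.9
```

send_rows([
  {"travel": [0,0,0],"delta_rot": [0,0,0],"claw": 2},
  {"travel": [0,0,0],"delta_rot": [0,0,0],"claw": 2},
  {"travel": [0,0,0],"delta_rot": [0,0,0],"claw": 2},
], force=70)

```text
time_s: 6.6
tool_pos: [642.0, -133.1, 186.8]
orientation: [[-0.916, -0.4, -0.001], [-0.4, 0.916, 0.001], [0.001, 0.001, -1.0]]
contact_force: [-0.3, 0.6, -5.5]
width: 26.1
gripper_force: 69.9
```

Run:
```python
from h import *
delta(556,-163.5,.41,190)
p=camera_params("wrist");np.savez("w3.npz",**p)
cv2.imwrite("pics/w3.png",cv2.resize(get_image("wrist")[:,:,::-1],None,fx=1.5,fy=1.5,interpolation=cv2.INTER_CUBIC))
```

```text
t 6.6 pos [ 642.  -133.1  186.8] yaw 0.412 toolz [-0.001  0.001 -1.   ] -> travel cm [ 9.1   0.66 -0.31] rot z 0.002 w 26.1 F [-0.3  0.6 -5.5]
```

View pics/w3.png

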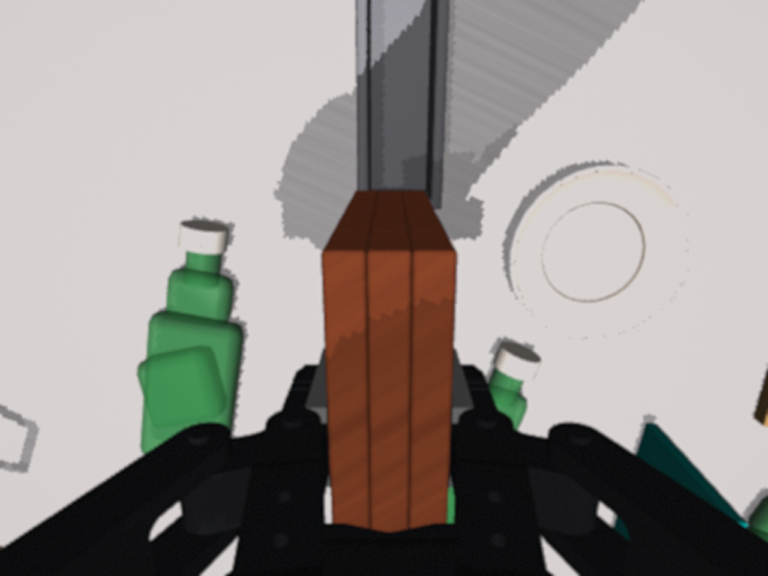

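The wrist picture shows the pile straight in the grip: the -x end face spans top edge row 250 and bottom edge row 190, columns 357–425. The box walls run parallel to the image columns (about 357–448) at the top. I'll convert to positions.

Run:
```python
from h import *
p=dict(np.load("w3.npz"));s=read_state();R=np.array(s["orientation"]);T=np.array(s["tool_pos"])
im=cv2.imread("pics/w3.png")
for r in (40,150): print(r,im[r,350:460:2].mean(1).astype(int).tolist())
f=lambda uv,z:((ray(p,np.array(uv)/1.5,z)-T)@R).round(1)
print("rim outer L/R",f([(357,60),(357,150),(448,60),(448,150)],53).tolist())
print("tile bottom end",f([(357,190),(425,190)],T[2]-54).tolist())
print("tile top end",f([(323,250),(456,250)],T[2]+46).tolist())
```

```text
40 [211, 212, 191, 132, 139, 154, 157, 153, 117, 51, 83, 137, 149, 147, 147, 148, 149, 157, 162, 162, 162, 154, 118, 93, 92, 90, 91, 91, 91, 91, 91, 91, 91, 91, 91, 91, 91, 92, 92, 82, 51, 28, 33, 58, 81, 89, 88, 84, 82, 112, 129, 138, 148, 152, 153]
150 [150, 151, 151, 122, 82, 85, 88, 85, 72, 46, 44, 68, 75, 74, 74, 75, 80, 87, 89, 90, 89, 90, 90, 90, 90, 90, 90, 90, 89, 90, 90, 90, 89, 89, 89, 88, 89, 88, 70, 35, 27, 47, 79, 89, 86, 82, 81, 107, 131, 137, 151, 152, 148, 151, 151]
rim outer L/R [[107.3, -15.4, 134.1], [63.3, -16.1, 134.1], [107.3, 30.4, 134.1], [63.4, 32.0, 134.1]]
tile bottom end [[51.6, -11.6, 54.0], [51.6, 14.5, 54.0]]
tile top end [[51.5, -12.4, -46.0], [51.5, 13.6, -46.0]]
```

Box centre relative to the tile: +6 mm in tool y and about +89.5 mm in x. I'll insert at the -x end wall, which the camera can see: move over, then tilt 0.3 rad with the tool-x end down.

send_rows([
  {"travel": [2,0.2,0],"delta_rot": [0,0,0],"claw": 2},
  {"travel": [3,0.2,0],"delta_rot": [0,0,0],"claw": 2},
  {"travel": [3,0.2,0],"delta_rot": [0,0,0],"claw": 2},
  {"travel": [1.8,0,0],"delta_rot": [0,0,0],"claw": 2},
  {"travel": [0.53,0,0],"delta_rot": [0,0,0],"claw": 2},
], force=70)

```text
time_s: 7.15
tool_pos: [543.6, -169.7, 187.6]
orientation: [[-0.917, -0.399, -0.001], [-0.399, 0.917, 0.0], [0.001, 0.0, -1.0]]
contact_force: [-0.0, 0.5, -4.5]
width: 26.2
gripper_force: 70.1
```

send_rows([
  {"travel": [0,0,1.5],"delta_rot": [0,0,0],"claw": 2},
  {"travel": [0,0,1.5],"delta_rot": [0,0,0],"claw": 2},
  {"travel": [0,0,0],"delta_rot": [0,-0.1,0],"claw": 2},
  {"travel": [0,0,0],"delta_rot": [0,-0.1,0],"claw": 2},
  {"travel": [0,0,0],"delta_rot": [0,-0.1,0],"claw": 2},
], force=70)

```text
time_s: 7.65
tool_pos: [546.4, -169.5, 157.8]
orientation: [[-0.874, -0.401, 0.275], [-0.383, 0.916, 0.119], [-0.3, -0.001, -0.954]]
contact_force: [-0.5, -0.7, -5.4]
width: 26.2
gripper_force: 70.4
```

send_rows([
  {"travel": [0,0,0],"delta_rot": [0,0,0],"claw": 2},
  {"travel": [0,0,0],"delta_rot": [0,0,0],"claw": 2},
  {"travel": [0,0,0],"delta_rot": [0,0,0],"claw": 2},
], force=70)

```text
time_s: 7.95
tool_pos: [546.7, -170.3, 158.0]
orientation: [[-0.876, -0.4, 0.271], [-0.382, 0.917, 0.117], [-0.295, -0.001, -0.955]]
contact_force: [1.0, -0.4, -4.4]
width: 26.0
gripper_force: 70.3
```

```bash
cat >> h.py <<'E'
def lvl():
    "TCP in the level frame of the measuring pose (X,Y,Zdown mm), tilt, low corner"
    s=read_state();R=np.array(s["orientation"]);T0=np.array([642,-133.1,186.8]);a=.412
    B=np.array([[-np.cos(a),-np.sin(a),0],[-np.sin(a),np.cos(a),0],[0,0,-1]]).T
    q=B.T@(np.array(s["tool_pos"])-T0);Q=B.T@R
    f=lambda x:(q+Q@[x,1.2,54]).round(1)
    print("t",round(s["time_s"],2),"TCP",q.round(1),"tilt",np.arctan2(Q[2,0],Q[0,0]).round(3),"yaw err",np.arctan2(Q[1,0],Q[0,0]).round(3),"roll",Q[2,1].round(3),"low",f(51.5),"far",f(-48.5),"(wall X 145/37, Y 7.2, rim Z 133.8, floor 178.8) F",np.round(s["contact_force"],1),"w",round(s["width"],1))
E
python3 - <<'E'
from h import *
lvl()
p=camera_params("wrist");np.savez("w4.npz",**p)
cv2.imwrite("pics/w4.png",cv2.resize(get_image("wrist")[:,:,::-1],None,fx=1.5,fy=1.5,interpolation=cv2.INTER_CUBIC))
E
```

```text
t 7.95 TCP [102.2   4.1  28.8] tilt 0.3 yaw err 0.0 roll 0.001 low [135.4   5.2  95.6] far [39.9  5.2 66.1] (wall X 145/37, Y 7.2, rim Z 133.8, floor 178.8) F [ 1.  -0.4 -4.4] w 26.0
```

View pics/w4.png

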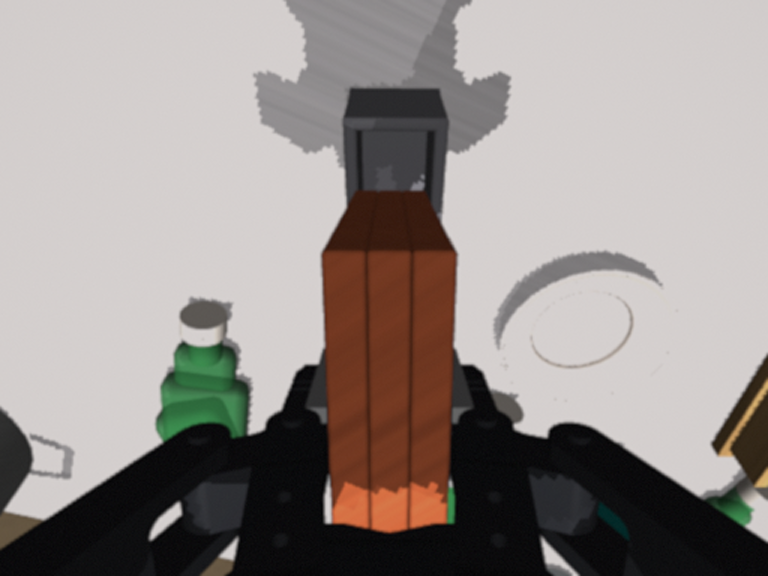

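The wrist view now shows the box's -x end: outer rim edge at row ~120 from column 344 to 448, inner edge at row ~130. The pile's low end is at row 190, columns 357–425.

Run:
```python
from h import *
p=dict(np.load("w4.npz"))
im=cv2.imread("pics/w4.png").mean(2).astype(int)
print(im[84:140:2,395].tolist());print(im[160,336:372:2].tolist(),im[160,420:460:2].tolist());print(im[123,336:356:2].tolist(),im[123,436:456:2].tolist())
T0=np.array([642,-133.1,186.8]);a=.412
B=np.array([[-np.cos(a),-np.sin(a),0],[-np.sin(a),np.cos(a),0],[0,0,-1]]).T
f=lambda uv,z:((ray(p,np.array(uv)/1.5,z)-T0)@B).round(1).tolist()
print(f([(344,119),(448,119),(395,130),(347,160),(445,160)],53))
print("tile low",f([(357,190),(425,190)],186.8-95.6))
```

```text
[133, 117, 79, 43, 42, 43, 41, 42, 43, 41, 43, 43, 42, 43, 43, 42, 47, 59, 67, 67, 66, 65, 61, 55, 64, 66, 66, 65]
[193, 148, 140, 134, 97, 62, 64, 65, 66, 62, 47, 28, 27, 49, 66, 65, 65, 65] [66, 65, 62, 37, 25, 26, 35, 56, 65, 66, 66, 61, 78, 161, 210, 209, 208, 208, 209, 208]
[142, 143, 138, 109, 77, 78, 80, 80, 82, 82] [68, 67, 66, 67, 66, 64, 82, 117, 126, 125]
[[151.1, -14.7, 133.8], [151.2, 30.0, 133.8], [146.4, 7.3, 133.8], [132.8, -14.2, 133.8], [132.9, 29.9, 133.8]]
tile low [[135.1, -7.7, 95.6], [135.1, 18.5, 95.6]]
```

Wall at X≈145.5 agrees. Shift +1 mm in X and +2.2 mm in Y, then put the low corner 18 mm below the rim.

send_rows([
  {"travel": [0.35,0.11,1.1],"delta_rot": [0,0,0],"claw": 2},
  {"travel": [0.35,0.11,1.1],"delta_rot": [0,0,0],"claw": 2},
  {"travel": [0.3,0,0.9],"delta_rot": [0,0,0],"claw": 2},
  {"travel": [0,0,0],"delta_rot": [0,0,0],"claw": 2},
  {"travel": [0,0,0],"delta_rot": [0,0,0],"claw": 2},
], force=70)

```text
time_s: 8.5
tool_pos: [543.9, -168.2, 124.0]
orientation: [[-0.876, -0.399, 0.27], [-0.381, 0.917, 0.119], [-0.295, 0.001, -0.956]]
contact_force: [0.2, -0.6, -4.4]
width: 26.5
gripper_force: 70.4
```

```bash
python3 -c "
from h import *
lvl()"
```

```text
t 8.5 TCP [104.    7.1  62.8] tilt 0.299 yaw err 0.002 roll -0.001 low [137.3   8.5 129.6] far [ 41.7   8.3 100.1] (wall X 145/37, Y 7.2, rim Z 133.8, floor 178.8) F [ 0.2 -0.6 -4.4] w 26.5
```

send_rows([
  {"travel": [0.2,-0.05,0.7],"delta_rot": [0,0,0],"claw": 2},
  {"travel": [0.2,0,0.7],"delta_rot": [0,0,0],"claw": 2},
  {"travel": [0.2,0,0.7],"delta_rot": [0,0,0],"claw": 2},
  {"travel": [0,0,0],"delta_rot": [0,0,0],"claw": 2},
  {"travel": [0,0,0],"delta_rot": [0,0,0],"claw": 2},
], force=70)

```text
time_s: 9.0
tool_pos: [544.6, -168.6, 102.5]
orientation: [[-0.876, -0.399, 0.27], [-0.381, 0.917, 0.118], [-0.295, 0.001, -0.955]]
contact_force: [0.3, 0.5, -4.4]
width: 26.1
gripper_force: 70.4
```

Run:
```python
from h import *
lvl()
a=cv2.resize(get_image("side")[:,:,::-1][180:330,230:380],None,fx=4,fy=4,interpolation=cv2.INTER_CUBIC)
cv2.imwrite("pics/s5.png",a)
```

```text
t 9.0 TCP [103.5   6.5  84.3] tilt 0.3 yaw err 0.002 roll -0.001 low [136.7   7.8 151.1] far [ 41.2   7.6 121.6] (wall X 145/37, Y 7.2, rim Z 133.8, floor 178.8) F [ 0.3  0.5 -4.4] w 26.1
```

View pics/s5.png

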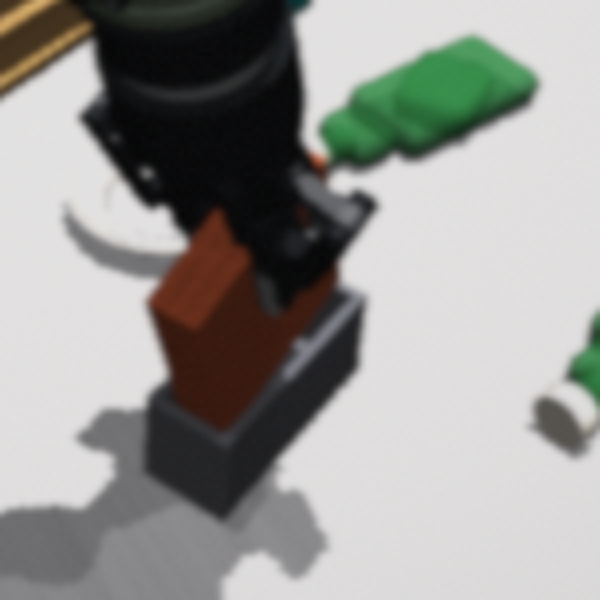

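The side view shows the low corner inside beside the -x end wall at (225,430), with the pile tilted, aligned in the width, and no contact force. Levelling about that corner.

send_rows([
  {"travel": [-0.37,0,0.49],"delta_rot": [0,0.1,0],"claw": 2},
  {"travel": [-0.37,0,0.51],"delta_rot": [0,0.1,0],"claw": 2},
  {"travel": [-0.36,0,0.52],"delta_rot": [0,0.1,0],"claw": 2},
  {"travel": [0,0,0],"delta_rot": [0,0,0],"claw": 2},
  {"travel": [0,0,0],"delta_rot": [0,0,0],"claw": 2},
], force=70)

```text
time_s: 9.55
tool_pos: [558.0, -162.8, 89.9]
orientation: [[-0.917, -0.4, 0.002], [-0.4, 0.917, 0.001], [-0.002, 0.0, -1.0]]
contact_force: [-0.8, -0.1, -6.2]
width: 26.4
gripper_force: 70.6
```

```bash
python3 -c "
from h import *
lvl()"
```

```text
t 9.55 TCP [88.9  6.4 96.9] tilt 0.002 yaw err 0.001 roll -0.0 low [140.3   7.7 151. ] far [ 40.3   7.6 150.8] (wall X 145/37, Y 7.2, rim Z 133.8, floor 178.8) F [-0.8 -0.1 -6.2] w 26.4
```

Level and free of contact. Lowering 27.8 mm to the floor, slowing at the end.

send_rows([
  {"travel": [0.05,0,0.6],"delta_rot": [0,0,0],"claw": 2},
  {"travel": [0,0,0.6],"delta_rot": [0,0,0],"claw": 2},
  {"travel": [0,0,0.6],"delta_rot": [0,0,0],"claw": 2},
  {"travel": [0,0,0.5],"delta_rot": [0,0,0],"claw": 2},
  {"travel": [0,0,0],"delta_rot": [0,0,0],"claw": 2},
], force=70)

```text
time_s: 10.05
tool_pos: [556.1, -163.4, 66.3]
orientation: [[-0.917, -0.398, -0.001], [-0.398, 0.917, 0.001], [0.001, 0.001, -1.0]]
contact_force: [0.6, 0.7, -4.8]
width: 26.4
gripper_force: 70.6
```

send_rows([
  {"travel": [0,0,0.15],"delta_rot": [0,0,0],"claw": 2},
  {"travel": [0,0,0.15],"delta_rot": [0,0,0],"claw": 2},
  {"travel": [0,0,0],"delta_rot": [0,0,0],"claw": 2},
], force=70)

```text
time_s: 10.35
tool_pos: [557.0, -163.5, 64.2]
orientation: [[-0.917, -0.399, 0.0], [-0.399, 0.917, -0.0], [-0.0, -0.0, -1.0]]
contact_force: [0.1, 0.7, -5.4]
width: 26.4
gripper_force: 70.6
```

send_rows([
  {"travel": [0,0,0.1],"delta_rot": [0,0,0],"claw": 2},
  {"travel": [0,0,0.1],"delta_rot": [0,0,0],"claw": 2},
  {"travel": [0,0,0],"delta_rot": [0,0,0],"claw": 2},
], force=70)

```text
time_s: 10.65
tool_pos: [557.1, -163.5, 62.2]
orientation: [[-0.917, -0.399, 0.0], [-0.399, 0.917, -0.0], [-0.0, -0.0, -1.0]]
contact_force: [-0.3, 0.8, -5.3]
width: 26.3
gripper_force: 70.6
```

send_rows([
  {"travel": [0,0,0.05],"delta_rot": [0,0,0],"claw": 2},
  {"travel": [0,0,0.05],"delta_rot": [0,0,0],"claw": 2},
  {"travel": [0,0,0],"delta_rot": [0,0,0],"claw": 2},
], force=70)

```text
time_s: 10.95
tool_pos: [557.0, -163.6, 62.0]
orientation: [[-0.917, -0.399, 0.0], [-0.399, 0.917, -0.0], [-0.0, -0.0, -1.0]]
contact_force: [-3.7, 0.4, 5.1]
width: 26.2
gripper_force: 71.9
```

Contact at exactly the expected height (62.0). The tiles stand on the floor, so I release.

send_rows([
  {"travel": [0,0,0],"delta_rot": [0,0,0],"claw": 2.6},
  {"travel": [0,0,0],"delta_rot": [0,0,0],"claw": 2.9},
  {"travel": [0,0,0],"delta_rot": [0,0,0],"claw": 3.3},
  {"travel": [0,0,0],"delta_rot": [0,0,0],"claw": 4},
  {"travel": [0,0,0],"delta_rot": [0,0,0],"claw": 5},
], force=20)

```text
time_s: 11.45
tool_pos: [557.2, -163.5, 61.2]
orientation: [[-0.917, -0.399, 0.0], [-0.399, 0.917, -0.0], [-0.0, -0.0, -1.0]]
contact_force: [0.3, -0.9, 0.0]
width: 49.9
gripper_force: 0.0
```

send_rows([
  {"travel": [0,0,0],"delta_rot": [0,0,0],"claw": 6},
  {"travel": [0,0,0],"delta_rot": [0,0,0],"claw": 6},
  {"travel": [0,0,-1],"delta_rot": [0,0,0],"claw": 6},
  {"travel": [0,0,-2],"delta_rot": [0,0,0],"claw": 6},
  {"travel": [0,0,-3],"delta_rot": [0,0,0],"claw": 6},
], force=20)

```text
time_s: 11.95
tool_pos: [555.8, -163.0, 121.0]
orientation: [[-0.917, -0.399, -0.003], [-0.399, 0.917, 0.001], [0.002, 0.002, -1.0]]
contact_force: [-0.1, 0.3, -0.1]
width: 60.0
gripper_force: 0.0
```

send_rows([
  {"travel": [0,0,-4],"delta_rot": [0,0,0],"claw": 6},
  {"travel": [0,0,-4],"delta_rot": [0,0,0],"claw": 6},
  {"travel": [0,0,-3],"delta_rot": [0,0,0],"claw": 6},
  {"travel": [0,0,0],"delta_rot": [0,0,0],"claw": 6},
  {"travel": [0,0,0],"delta_rot": [0,0,0],"claw": 6},
], force=20)

```text
time_s: 12.45
tool_pos: [557.4, -163.7, 232.4]
orientation: [[-0.917, -0.399, 0.002], [-0.399, 0.917, -0.001], [-0.002, -0.002, -1.0]]
contact_force: [-0.6, 0.8, 0.2]
width: 60.0
gripper_force: 0.0
```

Run:
```python
from h import *
r=lambda a:cv2.resize(a[:,:,::-1],None,fx=2.5,fy=2.5,interpolation=cv2.INTER_CUBIC)
cv2.imwrite("pics/f.png",np.hstack([r(get_image("side")[180:330,230:380]),r(get_image("wrist")[50:200,180:340])]))
```

```text
(no output)
```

View pics/f.png

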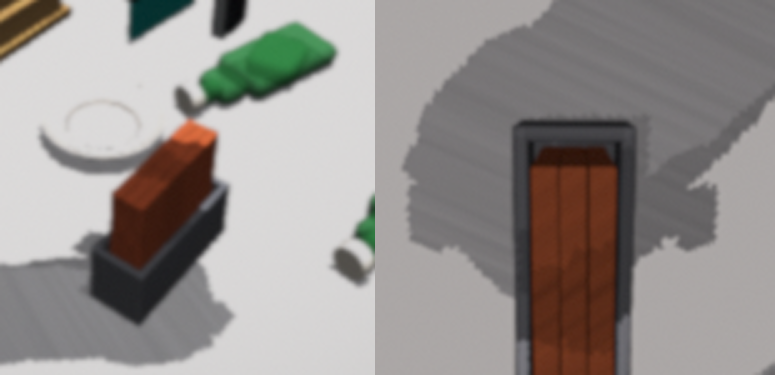

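All three tiles stand level in the box, with tops even at about (165,160) in the side view. The gripper is clear.

```bash
python3 -c "
from bench import *
print(job_done())"
```

```text
the job is handed in; nothing more can be done
None
```

The three tiles now stand on the floor of the grey box, put in tilted low corner first beside its -x end wall, then levelled and released; I handed the job in after about 12.5 s of the 46 s, and the result has not been reported back.

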